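# Refill the spice carousel and hold it facing front

## Task

Put the red-lidded square tin upright and fully down into the empty pocket of the spice carousel and swing the orange latch shut over it. Then turn the carousel until that tin faces the blue front pointer on the base, and finish with the gripper closed on the black grip post, holding the sprung turntable still there (do not let go). Leave everything else on the counter standing where it is.

Things in the scene. Friction and masses are not known exactly. Their poses are not given: they have to be found in the camera images.
- tin_red: the tin to load: square white tin, 42 x 42 x 80 mm, 0.1 to 0.2 kg, its top 14 mm a red lid, red labels on two sides; origin at the centre of its underside, z up, x and y square to its sides. Starts upright on the counter, in any of three places beside the two other tins
- carousel_base: fixed dark round base of the spice carousel, 300 mm across, 12 mm thick, on the counter; origin at the centre of its underside, on the turntable's vertical axis. A blue pointer tab sticks out of its rim along the base's own -x axis, roughly towards the robot: that is the front. The turntable's top is 36 mm, its jars' lids are 116 mm and its latch brackets 126 mm above the counter
- turntable (a joint): angle of the pale turntable disc (280 mm), rad, counter-clockwise positive from above; 0 = pocket exactly at the blue pointer; starts at 0.9 to 2.0. It is sprung: friction holds it at the start, but let go near 0 it swings back to about 0.5; turning to 0 takes up to 0.45 N m (4 N at the post). Four fixed jars (47 mm wide, 95 mm from the axis) stand 72 and 144 degrees either side of the pocket
- pocket (a point): centre of the floor of the empty pocket, 95 mm from the axis, 36 mm above the counter; its x axis points to the turntable's axis, z up. The pocket is a square dark steel frame, inner width 46 mm, sides parallel to its x and y, walls 26 mm high, 4 mm thick, with lips flaring outward up to 33 mm above the floor. The seated tin stands on this floor
- latch_hinge (a point): centre of the latch's hinge pin, carried on two upright steel brackets on the inner (axis) side of the pocket: 31 mm from the pocket's centre towards the turntable's axis, 85.5 mm above the pocket's floor; same axes as pocket, hinge axis along y
- latch (a joint): angle of the orange latch bar, rad: 0 = shut, lying level from the hinge outward over the tin's top (3 mm above it); 1.57 = straight up; starts open at 2.2 to 2.5, leaning back over the turntable's axis; stop at 2.6. Stiff hinge (0.025 N m), stays where it is left; it cannot shut while the tin is not fully down
- latch_tip (a point): free end of the latch bar, 55 mm from its hinge; bar 16 mm wide and 5 mm thick, with a 9 mm thick, 24 mm long cross bar at the end. With the latch open the tip is about 40 mm above the hinge and 30 to 45 mm from it towards the turntable's axis
- grip_post: black upright round post standing on the turntable, free to spin about its own axis, 18 mm in diameter, 128 mm tall, for turning the carousel; origin at the centre of its foot (36 mm above the counter), 112 mm from the axis, 108 degrees clockwise (from above) from the pocket. With the turntable at 0 it stands 112 mm from the axis, 72 degrees counter-clockwise from the base's +x axis
- post_top (a point): centre of the top of the grip post, 164 mm above the counter
- tin_green: same tin as the red one but with a green lid; bystander; origin at the centre of its underside
- tin_blue: same tin as the red one but with a blue lid; bystander; origin at the centre of its underside
- pasta_jar: amber jar 84 mm across, 170 mm tall, bystander; origin at the centre of its underside
- soup_can: can with a green label, 74 mm across, 110 mm tall, bystander; origin at the centre of its underside
- mug: blue mug, 80 mm across, 90 mm tall, bystander; origin at the centre of its underside
- spoon: wooden spoon 220 mm long lying on the counter, bystander; origin under its middle
- bowl: white bowl 140 mm across, 55 mm tall, bystander; origin at the centre of its underside
Things that resemble listed ones, but are neither listed nor needed, are in the scene too. Leave any grey or yellow look-alike of the tin_red alone.

How it is judged:
On the way, in this order (a step that is already met when the one before it is completed fails the run):
1. the red-lidded tin stands fully down in the pocket (horizontal distance between tin_red and pocket below 0.006 m and z of tin_red in the frame of pocket below 0.004 m and angle between tin_red's own z axis and vertical below 0.1 rad), for 0.2 s.
2. the latch is shut over the seated tin (all of step 1 and value of joint latch below 0.12 rad), for 0.2 s.
3. the tin faces the front pointer and the gripper holds the turntable by the post (all of step 2 and value of joint turntable between -0.1 and 0.1 rad and velocity of joint turntable between -0.05 and 0.05 rad/s and contact force between the fingers and grip_post above 2 N), for 0.2 s.
At the end, for the whole second after the job is handed in: Red-lidded tin in the pocket (6 mm of centre, 4 mm of floor, tilt under 0.1 rad), latch shut (under 0.12 rad), turntable within 0.1 rad of the pointer and still (under 0.05 rad/s), fingers still holding the grip post with over 2 N (all of step 3); the arm keeps its last pose, push and grip.
It fails at once if another tin, the jar, can, mug, spoon or bowl moved more than 30 mm (distance of any of tin_green, tin_blue, pasta_jar, soup_can, mug, spoon, bowl from where it was at the start of the episode above 0.03 m).
It also fails if it takes over 64 s, if anything falls off the work surface, if the arm or the gripper's body presses on something with over 40 N, if the wrist force passes 120 N, or if a joint passes its speed limit or range.

## Robot

A 7-joint arm with a two-finger parallel gripper is mounted at the origin on the work surface. World frame = base frame: x ahead of the robot, y to its left, z up, the work surface at z = 0. Lengths are in m, angles in rad, forces in N, time in s.
With the tool pointing down it reaches from about 0.425 to 0.875 m from the base axis. Payload 4.7 kg.
Tool frame: the origin (TCP) lies at the very end of the fingers, on their centre line; the grasp point (between the pads) lies 19 mm behind it; z points along the fingers, y is the line along which they close (so a half turn about z gives the same grasp; the last joint's range is limited). The gripper opens to 87 mm and grips with 3 to 60 N. Pads are 19 mm wide; open, the fingers measure 117 mm over their backs; the gripper's body (75 mm by 190 mm) begins 51 mm behind the grasp point.
Start: joints at [1.323, 0.321, -0.07, 1.45, 0.023, 1.371, -0.057], TCP at [0.168, -0.628, 0.223] pointing down, gripper open.
Joint ranges: [-2.86, 2.86], [-0.3, 2.09], [-1.38, 1.24], [0.06, 2.45], [-1.56, 4.7], [0.09, 2.05], [-2.69, 2.69]. Speed limits (rad/s): [2.57, 2.57, 3.14, 3.14, 3.14, 3.14, 3.14].

## Interface

Orientations are given as a rotation vector (axis times angle).
In Python, from bench import ctrl, get_image, job gives the robot as it stands.
- The arm moves only by the shell command python3 -m crank 'ROWS' [FORCE]. ROWS is JSON, a list that holds one entry, the list of rows, each a list of 5 numbers: the shift along the tool's x, y, z in mm, then the turn about the tool's z in rad, then the closure, from -1 (fully open) to 1 (shut), so that 0 is half open. A call has 1 to 10 rows; each row shifts and turns the commanded pose from where the row before left it, along the tool's axes as they then stand; what a row does not reach is not made up. A row lasts 1/12 s, in which the tool goes at most 41.7 mm and 7.16 degrees, less where a joint would pass 70% of its speed; a pose out of reach is approached as far as the arm can. A call with a gripper value outside its range is refused whole. The fingers move at their own pace and stop on an object; FORCE is the grip in N (left out, the last holds). Time passes only in rows, so rows that do not move let the fingers close. It gives the time, the measured TCP pose, the force, the opening and the grip force at its end, in the units of the state.
- ctrl.get_state(): the state, without advancing time (a new reading comes with each control period).
- get_image(name): name is "side" or "top" or "wrist"; returns a dict with "pixels" (400x640x3 uint8, red, green, blue), "fx", "fy", "cx", "cy" (pixels), "T" (4x4, takes a point from camera to world coordinates); the wrist camera has in their place "T_tool_cam" (4x4, takes a point from camera to tool coordinates, whose origin is the TCP and whose axes are the flange's). Camera axes: x right, y down, z forward; pixel columns grow to the right and rows downward; lengths in m; the calibration is good to about 2 mm. The wrist camera is an equidistant fisheye: a pixel r from the principal point sees the ray r / f radians off the axis. A picture is of the moment at which its call begins: read the wrist's pose just before it. There is no depth.
- job.close_job(): hands the job in; it is judged then, once.
The state is a dict: "time": time; "joint_positions": joint angles; "qd": joint speeds; "joint_torque": joint torques, N m; "position": TCP position; "tool_rot": TCP orientation; "ft_force": force on the tool from outside, world axes, zero at the start; "torque": the same for the moment, N m; "grip_width": opening from 0.0 (shut) to 1.0 (fully open); "grip_force": force on a finger pad.
Only numpy, scipy, OpenCV 4.12 (cv2) and the standard library are available. Lean on these libraries where they do the work, as an engineer would, in place of code of your own. Each camera call takes 0.05 s, during which the arm holds its last target. There are 200 camera calls.

## Working session

There is one attempt and no reset: what is moved stays moved. The work goes in short steps, Python scripts to look and compute and a shell command to move; the robot and the scene stay as the last step left them, time stands still between calls to the robot, and variables do not carry over. Pictures are saved under pics/ and viewed, at most 12 in all, crops included, and the job is handed in when it is done.

```bash
ls; mkdir -p pics
python3 - <<'E'
from bench import ctrl,get_image
import cv2,numpy as np
s=ctrl.get_state();print(s)
for n in("top","side"):
    im=get_image(n);cv2.imwrite(f"pics/{n}0.png",im["pixels"][:,:,::-1]);print(n,im["fx"],im["fy"],im["cx"],im["cy"],np.round(im["T"],4).tolist())
    np.savez(f"{n}0.npz",**im)
E
```

```text
pics
{'time': 0.0, 'joint_positions': array([ 1.32308443,  0.32180247, -0.07010799,  1.45165464,  0.02260505,
        1.3707846 , -0.05686466]), 'qd': array([ 8.44735108e-05,  1.28640839e-03, -2.16857002e-04, -1.34075329e-03,
        4.10820503e-04,  1.14397987e-03, -1.06316220e-03]), 'joint_torque': array([ 3.57674198e-04, -4.91292858e+01, -4.04048776e-01, -3.12536180e+01,
       -6.42142701e-02,  4.37211629e-02,  1.94498421e-04]), 'position': array([ 0.16806473, -0.62733729,  0.22148524]), 'tool_rot': array([-3.11287988e+00, -4.09978404e-01,  5.28263566e-04]), 'ft_force': array([ 0.88888592,  0.29845128, -0.00285021]), 'torque': array([ 0.01493081,  0.05935026, -0.04414758]), 'grip_force': 0.0, 'grip_width': 1.0008178462144945}
top 482.22309083016444 482.22309083016444 312.9670670970766 201.21026113006673 [[-0.0286, -0.9936, 0.1093, 0.3873], [-0.9996, 0.0285, -0.0028, 0.002], [-0.0003, -0.1093, -0.994, 1.8071], [0.0, 0.0, 0.0, 1.0]]
side 438.7735749612026 438.7735749612026 318.063233751036 207.95819612882033 [[0.9916, -0.077, 0.1042, 0.4071], [-0.1291, -0.5206, 0.844, -1.348], [-0.0107, -0.8503, -0.5262, 0.9996], [0.0, 0.0, 0.0, 1.0]]
```

View pics/top0.png

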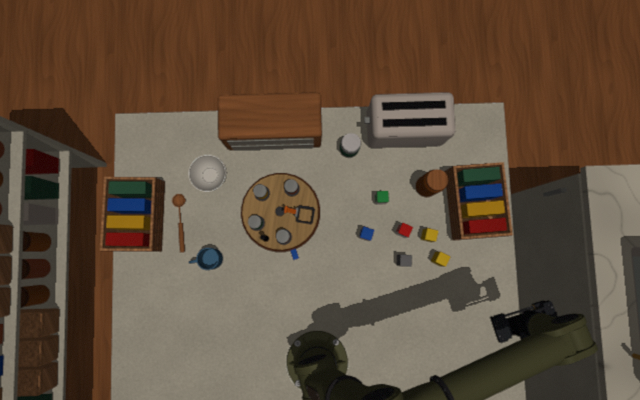

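View pics/side0.png

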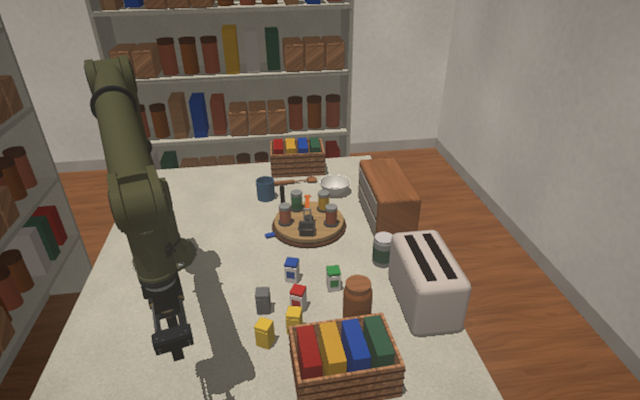

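The top view shows the red tin at (404,230), with yellow, grey and blue tins around it. The carousel centre is at (280,212), the pocket at (305,214), the orange latch at (288,210), the post at (264,236) and the pointer at (294,254).

```bash
cat > h.py <<'E'
import numpy as np,cv2
from scipy.spatial.transform import Rotation as R
def rays(im,uv,Tt=None):
    uv=np.atleast_2d(np.asarray(uv,float)); f=im["fx"]
    d=(uv-[im["cx"],im["cy"]])/[im["fx"],im["fy"]]
    if Tt is None: T=im["T"]; c=np.c_[d,np.ones(len(d))]
    else:
        T=Tt@im["T_tool_cam"]; r=np.linalg.norm(d,axis=1,keepdims=True)+1e-12
        c=np.c_[d/r*np.sin(r),np.cos(r)]
    return T[:3,3],c@T[:3,:3].T
def onz(im,uv,z,Tt=None):
    o,d=rays(im,uv,Tt); return o+d*((z-o[2])/d[:,2])[:,None]
def proj(im,P,Tt=None):
    T=im["T"] if Tt is None else Tt@im["T_tool_cam"]
    c=(np.atleast_2d(P)-T[:3,3])@T[:3,:3]
    if Tt is None: d=c[:,:2]/c[:,2:]
    else:
        n=np.linalg.norm(c[:,:2],axis=1,keepdims=True); d=c[:,:2]/n*np.arctan2(n,c[:,2:])
    return d*[im["fx"],im["fy"]]+[im["cx"],im["cy"]]
def tool(s):
    T=np.eye(4);T[:3,:3]=R.from_rotvec(s["tool_rot"]).as_matrix();T[:3,3]=s["position"];return T
def mask(px,h0,h1,s=120,v=60):
    h=cv2.cvtColor(px,cv2.COLOR_RGB2HSV)
    m=(h[...,1]>=s)&(h[...,2]>=v)
    hh=h[...,0].astype(int)
    m&=((hh>=h0)&(hh<=h1)) if h0<=h1 else ((hh>=h0)|(hh<=h1))
    return m.astype(np.uint8)
def blobs(m,amin=15,box=None):
    out=[]
    if box: k=np.zeros_like(m);k[box[1]:box[3],box[0]:box[2]]=1;m=m*k
    for c in cv2.findContours(m,cv2.RETR_EXTERNAL,cv2.CHAIN_APPROX_NONE)[0]:
        if cv2.contourArea(c)>=amin: out.append(c[:,0,:].astype(np.float32))
    return sorted(out,key=lambda c:-cv2.contourArea(c))
def rect(P):  # min-area rect of world xy points
    (c,s,a)=cv2.minAreaRect((P[:,:2]*1000).astype(np.float32)); return np.round(c,1),np.round(s,1),round(a%90,1)
E
python3 - <<'E'
from h import *
im=dict(np.load("top0.npz"));px=im["pixels"]
for n,a in dict(red=(172,6),green=(50,80),blue=(100,125)).items():
    for c in blobs(mask(px,*a),15,(340,180,460,280)):
        P=onz(im,c,.08);print(n,c.mean(0),rect(P))
c=blobs(mask(px,100,125),8,(280,245,305,262))
for k in c:print("ptr",k.mean(0),rect(onz(im,k,.012)))
for k in blobs(mask(px,5,16,180,150),4,(270,195,310,225)):print("orange",k.mean(0),len(k))
g=cv2.cvtColor(px,cv2.COLOR_RGB2HSV)
w=mask(px,8,25,70,60)[165:260,235:325].copy()
k=blobs(w)[0]+[235,165];P=onz(im,k,.024);
(cx,r)=cv2.minEnclosingCircle((P[:,:2]*1000).astype(np.float32));print("disc",cx,r,cv2.fitEllipse((P[:,:2]*1000).astype(np.float32)))
dk=((px.max(2)<40)).astype(np.uint8)
for k in blobs(dk,6,(240,170,322,250)):print("dark",k.mean(0),cv2.contourArea(k),onz(im,k.mean(0),.164))
cv2.imwrite("pics/crop1.png",cv2.resize(px[160:270,230:460,::-1],None,fx=3.4,fy=3.4,interpolation=cv2.INTER_CUBIC))
E
```

```text
red [404.8684 229.5   ] (array([ 466.6, -327.9]), array([43.1, 42. ]), 61.5)
green [382.26315 196.     ] (array([ 589. , -252.3]), array([36.1, 36.8]), 87.5)
blue [366.4737  233.05263] (array([ 457.4, -190.9]), array([39.6, 39.7]), 69.9)
ptr [294.      253.58333] (array([391. ,  72.4]), array([33.9, 17.5]), 17.1)
disc (548.0744018554688, 119.57199096679688) 147.76705932617188 ((548.5101928710938, 119.9029312133789), (289.9091796875, 291.6043701171875), 22.375761032104492)
dark [264.21054 237.36842] 24.5 [[0.44907452 0.16664871 0.164     ]]
dark [307.16666 208.08333] 7.0 [[0.54486418 0.01792641 0.164     ]]
```

View pics/crop1.png

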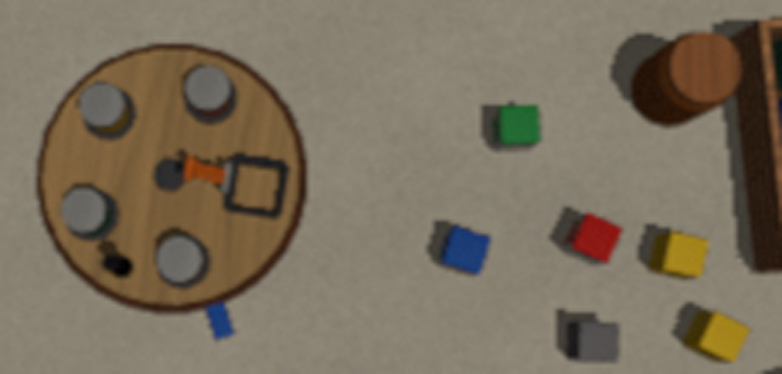

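```bash
cat > go.py <<'E'
# go.py x y z yawdeg(of tool y; mod 180): print needed shift in tool axes (current) mm, and turn rad
import sys
from h import *
from bench import ctrl
s=ctrl.get_state();T=tool(s);x,y,z,a=map(float,sys.argv[1:5])
Ry=T[:3,1];ya=np.degrees(np.arctan2(Ry[1],Ry[0]))
d=T[:3,:3].T@(np.array([x,y,z])/1000-T[:3,3])*1000
t=-((a-ya+90)%180-90)  # tool z is down: world ccw = negative tool turn
print("t=%.2f"%s["time"],"pos",np.round(T[:3,3]*1000,1),"yaw %.1f"%ya,"tilt %.4f"%np.arccos(-T[2,2]),"q7 %.2f"%s["joint_positions"][6],"F",np.round(s["ft_force"],1),"grip",round(s["grip_width"]*87,1),round(s["grip_force"],1))
print("shift",np.round(d,1),"turn",round(np.radians(t),3), "other turn", round(np.radians(t-np.sign(t)*180),3))
E
python3 go.py 430 -310 250 151.5; python3 -c "
from bench import get_image
import numpy as np
i=get_image('wrist');print(np.round(i['T_tool_cam'],3),i['fx'],i['cx'],i['cy'])"
```

```text
t=0.10 pos [ 168.  -627.4  221.6] yaw -75.0 tilt 0.0017 q7 -0.06 F [-0.3  0.1  0. ] grip 87.0 0.0
shift [ 335.2 -238.9  -28.1] turn -0.812 other turn 2.33
[[-0.001 -0.967 -0.256  0.069]
 [ 1.    -0.    -0.001  0.001]
 [ 0.001 -0.256  0.967 -0.162]
 [ 0.     0.     0.     1.   ]] 309.70691628693146 322.42351523931933 196.20948457573027
```

```bash
python3 -m crank '[[[34,-24,-2,0,-1],[34,-24,-2,0,-1],[34,-24,-2,0,-1],[34,-24,-2,0,-1],[34,-24,-2,0,-1],[34,-24,-2,0,-1],[34,-24,-2,0,-1],[34,-24,-2,0,-1],[34,-24,-2,0,-1],[34,-24,-2,0,-1]]]' 30; python3 -m crank '[[[0,0,0,-0.116,-1],[0,0,0,-0.116,-1],[0,0,0,-0.116,-1],[0,0,0,-0.116,-1],[0,0,0,-0.116,-1],[0,0,0,-0.116,-1],[0,0,0,-0.116,-1],[0,0,0,0,-1],[0,0,0,0,-1]]]'; python3 go.py 466.6 -328 180 151.5
python3 - <<'E'
from h import *
from bench import ctrl,get_image
T=tool(ctrl.get_state());im=get_image("wrist");px=im["pixels"]
np.savez("w1.npz",T=T,**im)
cv2.imwrite("pics/w1.png",px[:,:,::-1])
for c in blobs(mask(px,172,6,130,60),100):
    P=onz(im,c,.08,T);print("red",c.mean(0),rect(P))
E
```

```text
time: 0.98
position: [0.4353, -0.3062, 0.2426]
tool_rot: [3.114, 0.41, -0.0]
ft_force: [1.3, -0.8, 0.2]
grip_width: 1.001
grip_force: 0.0
time: 1.73
position: [0.4343, -0.308, 0.2424]
tool_rot: [-2.702, -1.602, 0.0]
ft_force: [-0.2, 0.4, -0.3]
grip_width: 1.0
grip_force: 0.0
t=1.73 pos [ 434.3 -308.   242.4] yaw -28.7 tilt 0.0004 q7 0.04 F [-0.2  0.4 -0.3] grip 87.0 0.0
shift [-2.1 37.9 62.3] turn -0.003 other turn 3.139
red [357.3759  185.19148] (array([ 464.4, -330.6]), array([42.2, 40.9]), 63.6)
red [434.57446 363.76596] (array([ 443.8, -637. ]), array([44.1, 23. ]), 61.8)
```

View pics/w1.png

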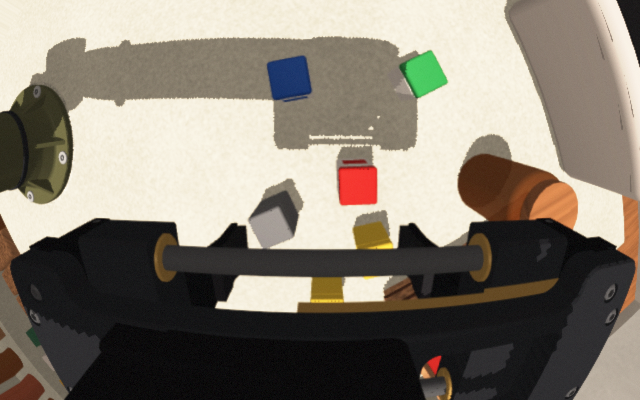

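The wrist view shows the red lid at (357,185), which gives a tin centre of (464.5,-330.5) and a yaw of about 63°. The yellow and grey tins are clear of the finger line.

```bash
python3 go.py 464.4 -330.6 45 153.2
```

```text
t=1.78 pos [ 434.4 -308.   242.4] yaw -28.7 tilt 0.0003 q7 0.04 F [ 0.7  0.3 -0.2] grip 86.7 0.0
shift [ -5.4  37.2 197.4] turn -0.032 other turn 3.109
```

```bash
python3 -m crank '[[[-5,18,30,-0.03,-0.5],[0,19,38,0,-0.5],[0,0,35,0,-0.5],[0,0,20,0,-0.5],[0,0,0,0,-0.5]]]' ; python3 go.py 464.4 -330.6 45 153.2;python3 - <<'E'
from h import *
from bench import ctrl,get_image
T=tool(ctrl.get_state());im=get_image("wrist");px=im["pixels"]
for c in blobs(mask(px,172,6,130,60),100)[:2]:
    P=onz(im,c,.08,T);print("red",c.mean(0),rect(P))
E
```

```text
time: 2.2
position: [0.4613, -0.3273, 0.1147]
tool_rot: [-2.669, -1.639, 0.005]
ft_force: [-1.0, 0.5, -0.5]
grip_width: 0.771
grip_force: 0.0
t=2.20 pos [ 461.3 -327.3  114.7] yaw -26.9 tilt 0.0102 q7 0.02 F [-1.   0.5 -0.5] grip 67.1 0.0
shift [-1.7  4.9 69.6] turn -0.001 other turn 3.14
red [331.29956 219.7489 ] (array([ 466. , -330.5]), array([42.3, 41.1]), 63.3)
red [330.48718 180.15384] (array([ 477.8, -305.3]), array([ 4. , 22.8]), 63.3)
```

```bash
python3 -m crank '[[[0,3,20,0,-0.5],[0,0,30,0,-0.5],[0,0,20,0,-0.5],[0,0,0,0,-0.5],[0,0,0,0,0.5],[0,0,0,0,0.5],[0,0,0,0,0.5],[0,0,0,0,0.5],[0,0,0,0,0.5],[0,0,0,0,0.5]]]' 30; python3 go.py 464.4 -330.6 45 153.2
```

```text
time: 3.08
position: [0.4678, -0.3313, 0.0519]
tool_rot: [2.674, 1.646, 0.0]
ft_force: [-2.5, 1.7, 6.0]
grip_width: 0.485
grip_force: 29.6
t=3.08 pos [ 467.8 -331.3   51.9] yaw -26.8 tilt 0.0019 q7 -0.01 F [-2.5  1.7  6. ] grip 42.2 29.6
shift [-0.9 -3.4  6.9] turn 0.001 other turn -3.141
```

```bash
python3 -m crank '[[[0,0,-25,0,0.5],[0,0,-41,0,0.5],[0,0,-41,0,0.5],[0,0,-30,0,0.5],[0,0,0,0,0.5]]]'; python3 go.py 545 -75 190 180
python3 - <<'E'
from h import *
im=dict(np.load("top0.npz"))
# pocket frame rim top z=.069, dark: centre estimate from crop px (3.4x, off 230,160)
for u,v in [(232,155),(288,160),(279,217),(224,211)]: print(onz(im,[230+u/3.4,160+v/3.4],.069))
E
```

```text
time: 3.5
position: [0.471, -0.3329, 0.1951]
tool_rot: [2.665, 1.641, 0.007]
ft_force: [0.9, -1.2, -0.8]
grip_width: 0.483
grip_force: 29.6
t=3.50 pos [ 471.  -332.9  195.1] yaw -26.8 tilt 0.0130 q7 0.04 F [ 0.9 -1.2 -0.8] grip 42.1 29.6
shift [263.6 -50.1   3.8] turn -0.467 other turn 2.675
[[0.56397506 0.05093725 0.069     ]]
[[ 0.55691523 -0.00854787  0.069     ]]
[[0.4964523  0.00276082 0.069     ]]
[[0.50449646 0.06093634 0.069     ]]
```

```bash
python3 -m crank '[[[33,-7,0,0,0.5],[38,-7,0,0,0.5],[38,-7,0,0,0.5],[38,-7,0,0,0.5],[38,-7,0,0,0.5],[38,-7,0,0,0.5],[30,-7,0,0,0.5],[0,0,0,-0.1,0.5],[0,0,0,-0.1,0.5],[0,0,0,-0.08,0.5]]]';python3 -m crank '[[[0,0,0,0,0.5],[0,0,0,0,0.5],[0,0,0,0,0.5]]]'; python3 go.py 530.5 26.5 180 -10.6
python3 - <<'E'
from h import *
from bench import ctrl,get_image
T=tool(ctrl.get_state());im=get_image("wrist");px=im["pixels"]
np.savez("w2.npz",T=T,**im)
cv2.imwrite("pics/w2.png",px[:,:,::-1])
E
```

```text
time: 4.33
position: [0.5372, -0.0817, 0.1866]
tool_rot: [-2.412, -2.013, 0.001]
ft_force: [0.3, -0.8, -1.3]
grip_width: 0.483
grip_force: 29.6
time: 4.58
position: [0.5372, -0.0829, 0.1869]
tool_rot: [-2.421, -2.001, 0.0]
ft_force: [0.4, -0.8, -2.5]
grip_width: 0.48
grip_force: 29.6
t=4.58 pos [537.2 -82.9 186.9] yaw -10.8 tilt 0.0004 q7 -0.16 F [ 0.4 -0.8 -2.5] grip 41.7 29.6
shift [106.2 -27.2   6.9] turn -0.004 other turn 3.137
```

View pics/w2.png

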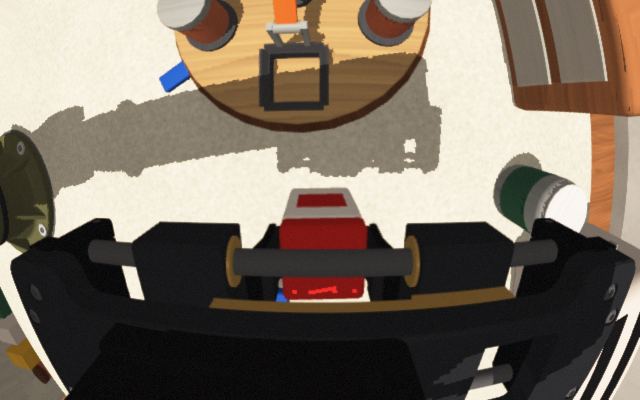

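Run:
```python
from h import *
d=np.load("w2.npz");im=dict(d);T=d["T"];px=im["pixels"]
for th in(45,60,75):
    m=(px.max(2)<th).astype(np.uint8)
    for k in blobs(m,200,(250,40,340,118)):
        q=cv2.boxPoints(cv2.minAreaRect(k));print(th,cv2.contourArea(k),k.min(0),k.max(0),rect(onz(im,k,.069,T)))
# inner bright hole
    mm=m[40:118,250:340]
    cs,h=cv2.findContours(mm,cv2.RETR_CCOMP,cv2.CHAIN_APPROX_NONE)
    for c,hh in zip(cs,h[0]):
        if hh[3]>=0 and cv2.contourArea(c)>300:
            k=c[:,0,:]+np.array([250,40]);print(" hole",k.min(0),k.max(0),rect(onz(im,k,.069,T)),rect(onz(im,k,.036,T)))
cv2.imwrite("pics/w2c.png",cv2.resize(px[0:130,150:440,::-1],None,fx=2.7,fy=2.7,interpolation=cv2.INTER_CUBIC))
# disc edge: wood
t=dict(np.load("top0.npz"))
for k in blobs(mask(px,172,6,130,60),200)[:2]:print(k.mean(0),k.min(0),k.max(0),rect(onz(im,k,T[2,3]+.028,T)))
for k in blobs(mask(px,100,125,130,60),50,(150,50,200,100)):
    print("ptr",rect(onz(im,k,.012,T)))
```

```text
45 995.5 [260.  53.] [327. 109.] (array([529.9,  21.3]), array([51.4, 60.6]), 78.9)
60 1353.0 [259.  50.] [327. 110.] (array([529.7,  23.2]), array([56.2, 61.4]), 79.1)
75 4248.0 [259.  43.] [328. 110.] (array([530.5,  25.5]), array([61.7, 62.4]), 79.1)
 hole [272  56] [321 102] (array([532.8,  22.6]), array([42.5, 44. ]), 78.0) (array([530.7,  27.2]), array([47.6, 49.2]), 78.0)
[323.10315 233.9731 ] [279. 218.] [367. 249.] (array([539.7, -68.7]), array([15.7, 41.5]), 79.2)
[322.78973 286.88205] [282. 276.] [364. 299.] (array([534.4, -97.7]), array([13.3, 40.9]), 80.4)
ptr (array([390.1,  69.9]), array([35.6, 22.6]), 16.0)
```

View pics/w2c.png

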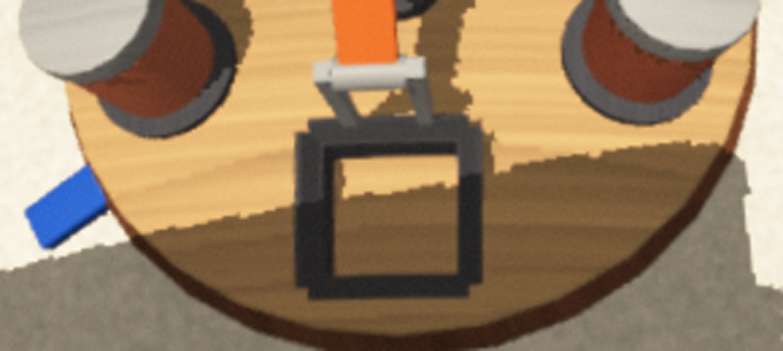

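The crop shows the pocket rim at columns 259–328 and rows 43–110, giving a centre of about (530.3, 26) and a yaw of 79°. The tin sits centred in the grip.

```bash
python3 -m crank '[[[25,-6,0,0,0.5],[35,-8,0,0,0.5],[28,-8,0,0,0.5],[16,-5,0,0,0.5],[0,0,0,0,0.5],[0,0,20,0,0.5],[0,0,20,0,0.5],[0,0,0,0,0.5]]]'; python3 go.py 530.3 26 90 -10.9
python3 - <<'E'
from h import *
from bench import ctrl,get_image
T=tool(ctrl.get_state());im=get_image("wrist");px=im["pixels"]
np.savez("w3.npz",T=T,**im)
cv2.imwrite("pics/w3.png",px[:,:,::-1])
E
```

```text
time: 5.3
position: [0.5276, 0.0231, 0.1437]
tool_rot: [-2.418, -2.0, 0.008]
ft_force: [-1.9, 0.2, -3.0]
grip_width: 0.483
grip_force: 29.6
t=5.30 pos [527.6  23.1 143.7] yaw -10.8 tilt 0.0064 q7 -0.38 F [-1.9  0.2 -3. ] grip 42.0 29.6
shift [ 3.4  2.4 53.7] turn 0.001 other turn -3.14
```

View pics/w3.png

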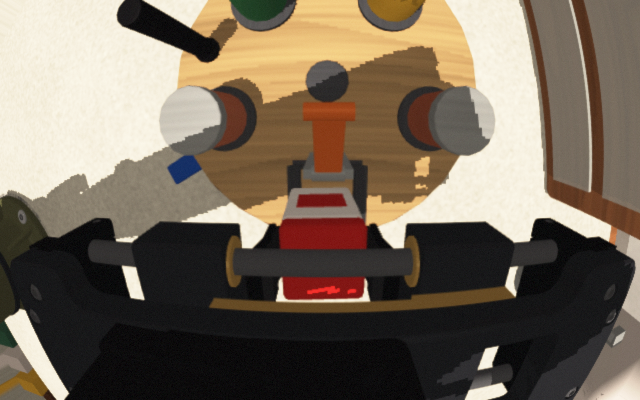

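Run:
```python
from h import *
d=np.load("w3.npz");im=dict(d);T=d["T"];px=im["pixels"]
c=np.array([.5303,.026]);a=np.radians(79.1);X=np.array([np.cos(a),np.sin(a)]);Y=np.array([-X[1],X[0]])
for x,y in[(31,31),(31,-31),(0,31),(0,-31)]:
    p=np.r_[c+X*x/1e3+Y*y/1e3,.069];print((x,y),proj(im,p,T))
for r in(170,180,190,200):
    g=px[r].max(1).astype(int);print(r,[(i,g[i]) for i in range(280,300,2)],[(i,g[i]) for i in range(358,378,2)])
for k in blobs(mask(px,5,16,180,100),100,(290,90,370,190)):print("latch",k.min(0),k.max(0))
s=px.astype(int); 
print([ (r,px[r,300].tolist()) for r in range(154,172,2)])
```

```text
(31, 31) [[286.57789345 160.30202945]]
(31, -31) [[366.50911972 160.54764946]]
(0, 31) [[287.53272051 198.8762744 ]]
(0, -31) [[365.26450521 199.11110099]]
170 [(280, np.int64(115)), (282, np.int64(117)), (284, np.int64(117)), (286, np.int64(94)), (288, np.int64(43)), (290, np.int64(37)), (292, np.int64(40)), (294, np.int64(38)), (296, np.int64(41)), (298, np.int64(39))] [(358, np.int64(37)), (360, np.int64(37)), (362, np.int64(39)), (364, np.int64(38)), (366, np.int64(44)), (368, np.int64(109)), (370, np.int64(113)), (372, np.int64(113)), (374, np.int64(115)), (376, np.int64(113))]
180 [(280, np.int64(112)), (282, np.int64(116)), (284, np.int64(117)), (286, np.int64(101)), (288, np.int64(46)), (290, np.int64(36)), (292, np.int64(37)), (294, np.int64(37)), (296, np.int64(38)), (298, np.int64(39))] [(358, np.int64(39)), (360, np.int64(37)), (362, np.int64(36)), (364, np.int64(36)), (366, np.int64(51)), (368, np.int64(112)), (370, np.int64(121)), (372, np.int64(118)), (374, np.int64(115)), (376, np.int64(117))]
190 [(280, np.int64(120)), (282, np.int64(118)), (284, np.int64(124)), (286
[... 328 characters left out ...]
.int64(129)), (376, np.int64(130))]
200 [(280, np.int64(233)), (282, np.int64(234)), (284, np.int64(233)), (286, np.int64(229)), (288, np.int64(151)), (290, np.int64(141)), (292, np.int64(140)), (294, np.int64(143)), (296, np.int64(136)), (298, np.int64(114))] [(358, np.int64(39)), (360, np.int64(40)), (362, np.int64(36)), (364, np.int64(40)), (366, np.int64(142)), (368, np.int64(235)), (370, np.int64(235)), (372, np.int64(234)), (374, np.int64(235)), (376, np.int64(235))]
latch [303. 102.] [354. 171.]
[(154, [120, 89, 56]), (156, [115, 87, 54]), (158, [108, 83, 52]), (160, [60, 50, 42]), (162, [40, 36, 39]), (164, [39, 38, 36]), (166, [34, 33, 33]), (168, [39, 38, 36]), (170, [52, 43, 35])]
```

```bash
python3 -m crank '[[[3,2,0,0,0.5],[0,0,0,0,0.5],[0,0,0,0,0.5]]]'; python3 go.py 530.3 26 90 -10.9
```

```text
time: 5.6
position: [0.5338, 0.0271, 0.1486]
tool_rot: [2.418, 2.003, 0.003]
ft_force: [0.3, -0.9, -0.8]
grip_width: 0.487
grip_force: 29.6
t=5.60 pos [533.8  27.1 148.6] yaw -10.7 tilt 0.0022 q7 -0.39 F [ 0.3 -0.9 -0.8] grip 42.4 29.6
shift [-1.8 -3.4 58.6] turn 0.003 other turn -3.139
```

```bash
python3 -m crank '[[[0,0,0,0,0.5],[0,0,0,0,0.5],[0,0,0,0,0.5],[0,0,0,0,0.5]]]'|sed -n 2p; python3 go.py 530.3 26 90 -10.9;python3 -m crank '[[[0,0,0,0,0.5]]]'|sed -n 2p
```

```text
position: [0.5328, 0.0269, 0.1475]
t=5.93 pos [532.8  26.9 147.5] yaw -10.7 tilt 0.0004 q7 -0.39 F [-0.  -0.3 -1.7] grip 41.9 29.6
shift [-1.3 -2.3 57.5] turn 0.003 other turn -3.139
position: [0.5327, 0.0269, 0.1473]
```

```bash
python3 -m crank '[[[-1.3,-2.3,0,0,0.5],[0,0,0,0,0.5],[0,0,15,0,0.5],[0,0,12,0,0.5],[0,0,8,0,0.5],[0,0,0,0,0.5],[0,0,0,0,0.5]]]'; python3 go.py 530.3 26 88 -10.9
```

```text
time: 6.6
position: [0.5308, 0.0259, 0.1123]
tool_rot: [2.419, 2.004, 0.001]
ft_force: [1.2, -0.3, 0.4]
grip_width: 0.485
grip_force: 29.4
t=6.60 pos [530.8  25.9 112.3] yaw -10.7 tilt 0.0010 q7 -0.40 F [ 1.2 -0.3  0.4] grip 42.2 29.4
shift [ 0.  -0.6 24.3] turn 0.003 other turn -3.138
```

```bash
python3 -m crank '[[[0,0,7,0,0.5],[0,0,7,0,0.5],[0,0,4,0,0.5],[0,0,0,0,0.5],[0,0,3,0,0.5],[0,0,0,0,0.5]]]'; python3 go.py 530.3 26 88 -10.9
```

```text
time: 7.1
position: [0.5303, 0.0265, 0.0908]
tool_rot: [-2.419, -2.004, -0.001]
ft_force: [4.5, -0.2, -3.0]
grip_width: 0.489
grip_force: 28.8
t=7.10 pos [530.3  26.5  90.8] yaw -10.7 tilt 0.0006 q7 -0.42 F [ 4.5 -0.2 -3. ] grip 42.5 28.8
shift [-0.5  0.1  2.8] turn 0.003 other turn -3.138
```

```bash
python3 -m crank '[[[0,0,2,0,0.5],[0,0,2,0,0.5],[0,0,0,0,0.5],[0,0,0,0,0.5]]]'; python3 go.py 530.3 26 88 -10.9
```

```text
time: 7.43
position: [0.5302, 0.0265, 0.0874]
tool_rot: [-2.419, -2.005, -0.0]
ft_force: [1.5, 1.9, 1.0]
grip_width: 0.484
grip_force: 29.1
t=7.43 pos [530.2  26.5  87.4] yaw -10.7 tilt 0.0001 q7 -0.42 F [1.5 1.9 1. ] grip 42.1 29.1
shift [-0.4  0.2 -0.6] turn 0.004 other turn -3.138
```

```bash
python3 -m crank '[[[0,0,2,0,0.5],[0,0,0,0,0.5],[0,0,1,0,0.5],[0,0,0,0,0.5]]]'; python3 go.py 530.3 26 88 -10.9
```

```text
time: 7.77
position: [0.531, 0.0267, 0.0861]
tool_rot: [2.417, 2.005, 0.001]
ft_force: [-1.6, 0.2, 11.2]
grip_width: 0.485
grip_force: 29.7
t=7.77 pos [531.   26.7  86.1] yaw -10.7 tilt 0.0016 q7 -0.43 F [-1.6  0.2 11.2] grip 42.2 29.7
shift [-0.8 -0.5 -1.9] turn 0.004 other turn -3.137
```

```bash
python3 -m crank '[[[0,0,0,0,-0.4],[0,0,0,0,-0.4],[0,0,0,0,-0.4],[0,0,-30,0,-0.4],[0,0,-40,0,-0.4],[0,0,-35,0,-0.4],[0,0,0,0,-0.4],[0,0,0,0,-0.4]]]'
python3 - <<'E'
from h import *
from bench import ctrl,get_image
T=tool(ctrl.get_state());im=get_image("wrist");px=im["pixels"]
np.savez("w4.npz",T=T,**im)
cv2.imwrite("pics/w4.png",px[:,:,::-1])
for k in blobs(mask(px,172,6,130,60),200)[:2]:
    print(k.mean(0),rect(onz(im,k,.116,T)))
E
```

```text
time: 8.43
position: [0.5311, 0.0259, 0.1908]
tool_rot: [2.418, 2.002, 0.003]
ft_force: [0.1, -0.5, 0.4]
grip_width: 0.699
grip_force: 0.0
[319.91147 201.42708] (array([528.7,  26.9]), array([42.5, 42. ]), 80.4)
```

View pics/w4.png

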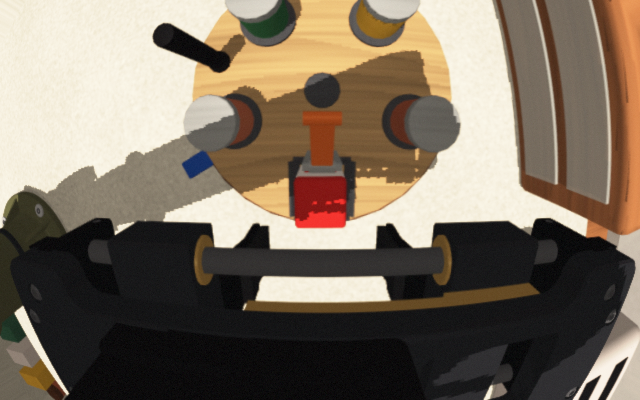

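The lid sits at z=116 and measures 42 mm, so the tin is seated. The latch cross bar is at (322,117), so next I close the fingers and go behind it.

```bash
python3 - <<'E'
from h import *
from bench import ctrl
d=np.load("w4.npz");im=dict(d);T=d["T"];px=im["pixels"]
k=blobs(mask(px,5,16,180,100),100,(290,90,370,190))[0];print(k.min(0),k.max(0))
P=np.r_[onz(im,[322,112],.164,T),onz(im,[322,124],.160,T),onz(im,[322,157],.1215,T)]
Tn=tool(ctrl.get_state());print(((P-Tn[:3,3])@Tn[:3,:3]*1000).round(1))
print(proj(im,[[.548,.120,.036]],T))
E
python3 -m crank '[[[0,0,-15,0,1],[35,0,-10,0,1],[35,0,0,0,1],[35,0,0,0,1],[10,0,0,0,1],[0,0,0,0,1],[0,0,0,0,1]]]' 30;python3 go.py 549 123 145 -10.7
```

```text
[303. 111.] [341. 164.]
[[71.2  0.6 24.9]
 [63.8  0.6 28.9]
 [38.1  0.6 67.4]]
[[321.750727    89.78075695]]
time: 9.07
position: [0.5504, 0.1388, 0.2122]
tool_rot: [-2.416, -2.005, 0.006]
ft_force: [0.2, -0.6, 0.0]
grip_width: 0.251
grip_force: 0.0
t=9.07 pos [550.4 138.8 212.2] yaw -10.6 tilt 0.0040 q7 -0.60 F [ 0.2 -0.6  0. ] grip 21.9 0.0
shift [-15.7   1.8  67.2] turn 0.001 other turn -3.14
```

```bash
python3 -m crank '[[[-2,0,30,0,1],[0,0,30,0,1],[0,0,8,0,1],[0,0,0,0,1],[-10,0,0,0,1],[-15,0,0,0,1],[-15,0,0,0,1],[-10,0,0,0,1],[0,0,0,0,1]]]';python3 go.py 530 26 145 -10.7
```

```text
time: 9.82
position: [0.543, 0.0845, 0.148]
tool_rot: [2.42, 1.997, 0.001]
ft_force: [-0.2, 0.3, 0.1]
grip_width: 0.007
grip_force: 0.0
t=9.82 pos [543.   84.5 148. ] yaw -11.0 tilt 0.0037 q7 -0.52 F [-0.2  0.3  0.1] grip 0.6 0.0
shift [-59.9  -1.7   3.1] turn -0.004 other turn 3.137
```

```bash
python3 -m crank '[[[-20,0,0,0,1],[-20,0,0,0,1],[-15,0,0,0,1],[-12,0,0,0,1],[-5,0,0,0,1],[0,0,0,0,1],[0,0,8,0,1],[0,0,6,0,1],[0,0,0,0,1]]]';python3 go.py 530 26 127 -10.7
python3 - <<'E'
from h import *
from bench import ctrl,get_image
im=get_image("side");px=im["pixels"]
k=px[160:260,240:370,::-1];cv2.imwrite("pics/s2.png",cv2.resize(k,None,fx=5,fy=5,interpolation=cv2.INTER_CUBIC))
E
```

```text
time: 10.57
position: [0.5277, 0.0162, 0.131]
tool_rot: [-2.42, -2.003, 0.004]
ft_force: [-0.5, -0.5, -0.4]
grip_width: 0.002
grip_force: 0.0
t=10.57 pos [527.7  16.2 131. ] yaw -10.8 tilt 0.0024 q7 -0.37 F [-0.5 -0.5 -0.4] grip 0.2 0.0
shift [10.1  0.4  3.9] turn -0.001 other turn 3.14
```

View pics/s2.png

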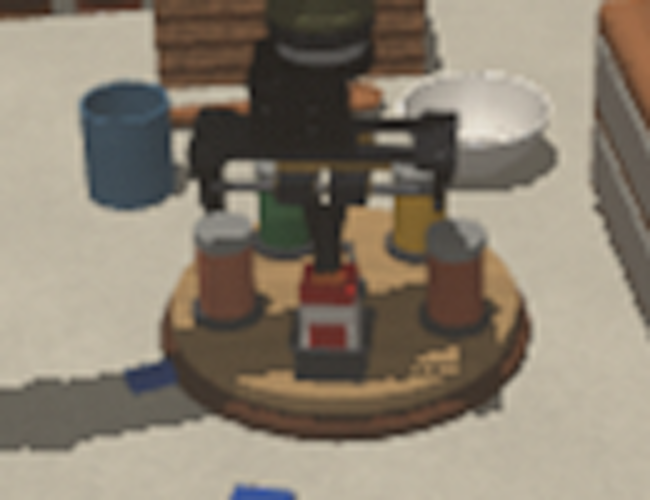

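The latch now lies over the lid under the fingers (crop ~ (325,280)). I press it down.

```bash
python3 -m crank '[[[-4,0,3,0,1],[0,0,2,0,1],[0,0,1,0,1],[0,0,0,0,1],[0,0,0,0,1]]]';python3 go.py 530 26 127 -10.7
```

```text
time: 11.03
position: [0.5283, 0.0122, 0.127]
tool_rot: [2.419, 2.002, -0.001]
ft_force: [-0.2, -2.8, 4.8]
grip_width: 0.006
grip_force: 2.3
t=11.03 pos [528.3  12.2 127. ] yaw -10.8 tilt 0.0020 q7 -0.37 F [-0.2 -2.8  4.8] grip 0.5 2.3
shift [13.9 -0.9 -0. ] turn -0.001 other turn 3.14
```

```bash
python3 -m crank '[[[0,0,1.5,0,1],[0,0,0,0,1],[0,0,0,0,1],[0,0,-25,0,0],[0,0,-35,0,0],[0,0,-35,0,0],[30,0,0,0,0],[30,0,0,0,0],[0,0,0,0,0],[0,0,0,0,0]]]'
python3 - <<'E'
from h import *
from bench import ctrl,get_image
T=tool(ctrl.get_state());im=get_image("wrist");px=im["pixels"]
np.savez("w5.npz",T=T,**im)
cv2.imwrite("pics/w5.png",px[:,:,::-1])
E
```

```text
time: 11.87
position: [0.5387, 0.0748, 0.2196]
tool_rot: [-2.414, -2.009, -0.001]
ft_force: [-0.7, -0.2, -0.2]
grip_width: 0.44
grip_force: 0.0
```

View pics/w5.png

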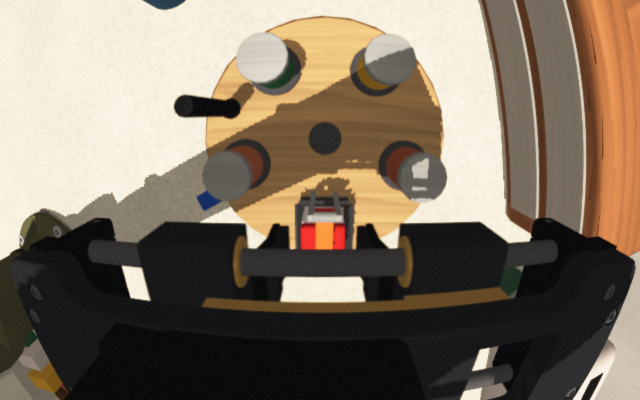

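The orange latch lies across the red lid at (324,235). The post top is at about (185,106) and its foot at (234,108).

Run:
```python
from h import *
d=np.load("w5.npz");im=dict(d);T=d["T"];px=im["pixels"]
k=[c for c in blobs((px.max(2)<50).astype(np.uint8),100,(165,85,250,130))][0];print(k.min(0),k.max(0))
left=k[k[:,0]<185];print(left.mean(0))
dk=(px.max(2)<75).astype(np.uint8)
for c in blobs(dk,150,(300,115,350,160)):print("hub",c.mean(0),onz(im,c.mean(0),.036,T)*1000)
print("post top",onz(im,[[183.5,106],[185,106],[187,106]],.164,T)*1000)
A=np.array([548.3,120]);
for u in([183.5,106],[187,106]):
    p=onz(im,u,.164,T)[0,:2]*1000-A;print(np.linalg.norm(p),np.degrees(np.arctan2(p[1],p[0])))
for a in(148,150,152,154):
    r=np.radians(a);b=A+112*np.array([np.cos(r),np.sin(r)]);print(a,b,proj(im,np.r_[b/1e3,.164],T),proj(im,np.r_[b/1e3,.036],T))
```

```text
[175.  96.] [239. 117.]
[178.51852  105.888885]
hub [324.5111  138.02222] [[548.08430914 118.15173665  36.        ]]
post top [[450.95649404 172.53587375 164.        ]
 [452.19087919 172.19906852 164.        ]
 [453.82846447 171.75395393 164.        ]]
110.61544278606061 151.64445328284052
107.71881345608739 151.28493073145182
148 [453.31861323 179.35095759] [[184.5885811   96.47239307]] [[232.45313186 102.37177666]]
150 [451.30515478 176.        ] [[183.06361712 101.45799003]] [[231.36325274 105.61318336]]
152 [449.4098696  172.58081503] [[181.72194521 106.48263172]] [[230.39082738 108.88649529]]
154 [447.63506681 169.09756844] [[180.56403086 111.53954144]] [[229.53662199 112.18745584]]
```

```bash
python3 go.py 450.5 172.5 200 -10.8
```

```text
t=11.92 pos [538.6  72.8 219.3] yaw -10.6 tilt 0.0009 q7 -0.45 F [ 0.4 -0.4  0.4] grip 40.6 0.0
shift [  81.8 -105.    19.3] turn 0.003 other turn -3.138
```

```bash
python3 -m crank '[[[20,-26,0,0,-0.4],[20,-26,0,0,-0.4],[20,-26,5,0,-0.4],[15,-20,5,0,-0.4],[7,-7,8,0,-0.4],[0,0,0,0,-0.4],[0,0,0,0,-0.4],[0,0,0,0,-0.4]]]' 40; python3 go.py 450.5 172.5 129 -10.8
python3 - <<'E'
from h import *
from bench import ctrl,get_image
T=tool(ctrl.get_state());im=get_image("wrist");px=im["pixels"]
cv2.imwrite("pics/w6.png",px[:,:,::-1])
print(proj(im,[.4505,.1725,.164],T))
E
```

```text
time: 12.58
position: [0.4524, 0.1703, 0.2017]
tool_rot: [2.422, 2.0, -0.0]
ft_force: [-0.4, -0.6, 0.3]
grip_width: 0.698
grip_force: 0.0
t=12.58 pos [452.4 170.3 201.7] yaw -10.9 tilt 0.0004 q7 -0.60 F [-0.4 -0.6  0.3] grip 60.7 0.0
shift [ 1.8 -2.3 72.7] turn -0.002 other turn 3.14
[[319.84276355 215.55468001]]
```

View pics/w6.png

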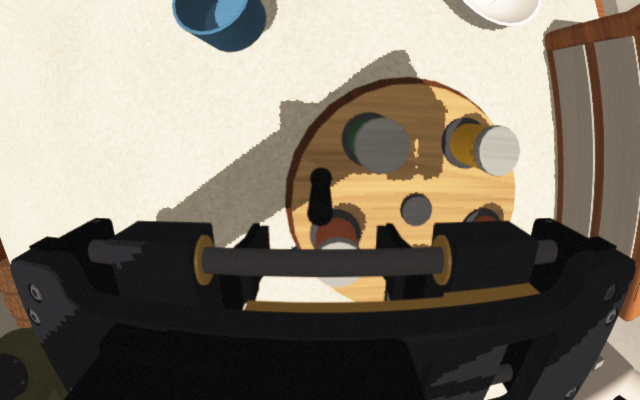

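The post top is at (320,213), where I predicted it, so I descend and grip.

```bash
python3 -m crank '[[[2,-2,25,0,-0.4],[0,0,30,0,-0.4],[0,0,17,0,-0.4],[0,0,0,0,-0.4],[0,0,0,0,1],[0,0,0,0,1],[0,0,0,0,1],[0,0,0,0,1],[0,0,0,0,1],[0,0,0,0,1]]]' 40; python3 -m crank '[[[0,0,0,0,1],[0,0,0,0,1],[0,0,0,0,1]]]'; python3 go.py 548.2 119.5 129 -0.7
python3 - <<'E'
from h import *
from bench import ctrl
s=ctrl.get_state();p=s["position"][:2]*1000;A=np.array([548.2,119.5]);v=p-A
a0=np.degrees(np.arctan2(v[1],v[0]));r=np.hypot(*v);print(r,a0)
Rm=tool(s)[:3,:3];n=14
pts=[A+r*np.array([np.cos(t),np.sin(t)]) for t in np.radians(np.linspace(a0,89.3,n+1))]
for q in np.diff(pts,axis=0):print(np.round(Rm.T@np.r_[q,0],1))
E
```

```text
time: 13.47
position: [0.4499, 0.1748, 0.1304]
tool_rot: [2.419, 2.004, 0.001]
ft_force: [-0.4, -0.5, -0.1]
grip_width: 0.331
grip_force: 0.0
time: 13.72
position: [0.4507, 0.1741, 0.1301]
tool_rot: [2.418, 2.002, 0.003]
ft_force: [4.0, -1.5, -1.1]
grip_width: 0.193
grip_force: 40.0
t=13.72 pos [450.7 174.1 130.1] yaw -10.7 tilt 0.0026 q7 -0.67 F [ 4.  -1.5 -1.1] grip 16.8 40.0
shift [-35.5 106.    1.4] turn -0.175 other turn 2.966
111.7471159572136 150.725202560838
[8. 3. 0.]
[7.7 3.6 0. ]
[7.4 4.2 0. ]
[7.1 4.8 0. ]
[6.7 5.3 0. ]
[6.3 5.8 0. ]
[5.8 6.3 0. ]
[5.3 6.7 0. ]
[4.8 7.1 0. ]
[4.3 7.4 0. ]
[3.7 7.7 0. ]
[3.1 8.  0. ]
[2.4 8.2 0. ]
[1.8 8.4 0. ]
```

```bash
python3 -m crank '[[[4,1.5,0,0,1],[4,1.5,0,0,1],[7.7,3.6,0,0,1],[7.4,4.2,0,0,1],[7.1,4.8,0,0,1],[6.7,5.3,0,0,1],[6.3,5.8,0,0,1],[5.8,6.3,0,0,1],[0,0,0,0,1],[0,0,0,0,1]]]'
cat > arc.py <<'E'
from h import *
from bench import ctrl
s=ctrl.get_state();p=s["position"][:2]*1000;A=np.array([548.2,119.5]);v=p-A
a0=np.degrees(np.arctan2(v[1],v[0]));r=np.hypot(*v);print(r,a0,"theta",np.radians(a0-89.3),s["ft_force"].round(1),s["grip_force"])
Rm=tool(s)[:3,:3];n=max(1,int(np.ceil(abs(a0-89.3)/5)))
pts=[p]+[A+111.8*np.array([np.cos(t),np.sin(t)]) for t in np.radians(np.linspace(a0,89.3,n+1))[1:]]
for q in np.diff(pts,axis=0):print(np.round(Rm.T@np.r_[q,0],1))
E
python3 arc.py
```

```text
time: 14.55
position: [0.4919, 0.2171, 0.1301]
tool_rot: [2.419, 2.005, 0.001]
ft_force: [1.3, -3.8, 6.1]
grip_width: 0.197
grip_force: 40.0
112.67923802699694 119.99105452911157 theta 0.5356599524421147 [ 1.3 -3.8  6.1] 40.00127675710246
[4.7 7.3 0. ]
[4.8 7.1 0. ]
[4.2 7.4 0. ]
[3.7 7.7 0. ]
[3.1 8.  0. ]
[2.4 8.2 0. ]
[1.8 8.4 0. ]
```

```bash
python3 -m crank '[[[4.7,7.3,0,0,1],[4.8,7.1,0,0,1],[4.2,7.4,0,0,1],[3.7,7.7,0,0,1],[3.1,8,0,0,1],[2.4,8.2,0,0,1],[1,5,0,0,1],[0,0,0,0,1],[0,0,0,0,1],[0,0,0,0,1]]]';python3 arc.py
```

```text
time: 15.38
position: [0.544, 0.2326, 0.1301]
tool_rot: [-2.416, -2.004, 0.0]
ft_force: [-1.5, -1.5, 4.8]
grip_width: 0.194
grip_force: 40.0
113.19905174786635 92.1223689693087 theta 0.04925963122055557 [-1.5 -1.5  4.8] 40.001163091510534
[-0.3  5.7 -0. ]
```

```bash
python3 -m crank '[[[-0.5,3,0,0,1],[0,2.5,0,0,1],[0,0,0,0,1],[0,0,0,0,1],[0,0,0,0,1],[0,0,0,0,1]]]';python3 arc.py
python3 - <<'E'
from h import *
from bench import ctrl,get_image
im=get_image("side");px=im["pixels"]
cv2.imwrite("pics/s3.png",cv2.resize(px[150:260,230:380,::-1],None,fx=5,fy=5,interpolation=cv2.INTER_CUBIC))
t=get_image("top");p=t["pixels"]
A=np.array([548.2,119.5])
for n,a,z in(("ptr",(100,125),.012),("red",(172,4),.116),("orange",(5,16),.124)):
  for k in blobs(mask(p,*a,130,60),5,(225,160,335,275))[:3]:
    c=k.mean(0);w=onz(t,c,z)[0,:2]*1000;v=w-A;print(n,c,w,np.hypot(*v),np.degrees(np.arctan2(v[1],v[0])))
E
```

```text
time: 15.88
position: [0.5486, 0.2326, 0.1301]
tool_rot: [-2.413, -2.005, -0.001]
ft_force: [-3.0, 3.8, 4.6]
grip_width: 0.191
grip_force: 40.0
113.11670441398097 89.80968974878017 theta 0.008895764279876815 [-3.   3.8  4.6] 40.00126454047859
[-1.1  1.2 -0. ]
red [283.04166 236.04167] [453.62400212 105.48572346] 95.60867807040117 -171.57124213506654
red [291.27274 233.     ] [463.42985026  76.43361815] 95.08255115050753 -153.0677404182052
orange [302.81818 202.89177] [567.43355505  33.07009696] 88.5441007631849 -77.45419387159168
orange [287.3784  234.59459] [457.90980821  89.77933066] 95.05596730290836 -161.78009358488538
```

View pics/s3.png

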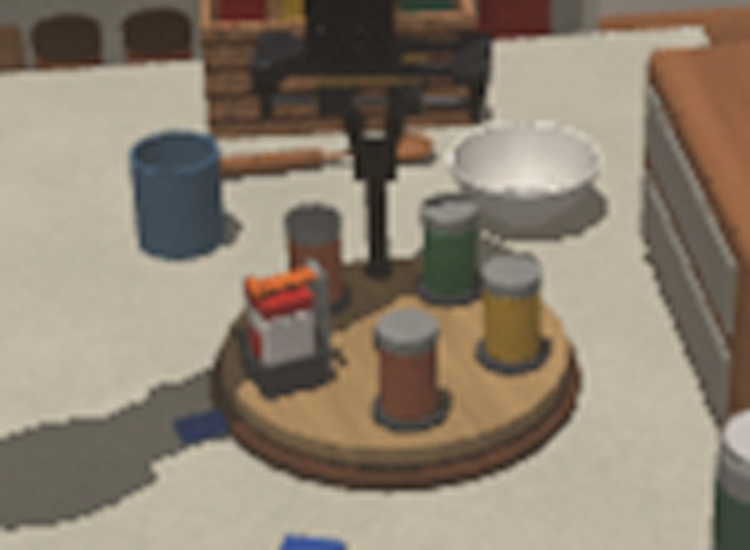

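```bash
python3 - <<'E'
from h import *
from bench import ctrl,get_image
im=get_image("side");px=im["pixels"]
k=blobs(mask(px,5,18,170,120),5,(270,190,310,220))[0];print(k.min(0),k.max(0),k[k[:,0]<=k[:,0].min()+1].mean(0))
A=np.array([.5482,.1195]);t=np.radians(-162.2);d=np.array([np.cos(t),np.sin(t)])
for th in(0,.12,.3):
  print(th,proj(im,np.r_[A+d*(.064+.0595*np.cos(th)),.1215+.0595*np.sin(th)]),proj(im,np.r_[A+d*.064,.1215]))
E
python3 -m crank '[[[0,0,0,0,1],[0,0,0,0,1],[0,0,0,0,1],[0,0,0,0,1],[0,0,0,0,1],[0,0,0,0,1]]]'; python3 arc.py
```

```text
[279. 204.] [291. 208.] [279.75 206.75]
0 [[278.19953044 208.09186761]] [[292.65493947 204.50465613]]
0.12 [[278.19533014 206.47236658]] [[292.65493947 204.50465613]]
0.3 [[278.58505565 203.9844164 ]] [[292.65493947 204.50465613]]
time: 16.53
position: [0.5486, 0.2326, 0.1301]
tool_rot: [-2.413, -2.005, -0.001]
ft_force: [-3.6, 3.1, 5.8]
grip_width: 0.196
grip_force: 40.0
113.10986236657736 89.8098703942019 theta 0.008898917137264512 [-3.6  3.1  5.8] 40.00119437696412
[-1.1  1.2 -0. ]
```

```bash
python3 -c "
from bench import job
print(job.close_job())"
```

```text
the job is handed in; nothing more can be done
None
```

I handed in the job with the red tin seated in the pocket, the latch pressed shut over it, and the gripper holding the post at 40 N with the turntable about 0.01 rad from the pointer; no verdict came back, and the final side view did not show clearly that the latch was under 0.12 rad, so I relied on the firm stop I felt when pressing it.

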